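Send the wide pickup down the flap chute

TASK

Push the wide guitar pickup along its lane with the fingertips, through the gravity flap, until it slides down the slope behind it to the end stop; then draw the fingers back out so that the flap falls shut. Slide it steadily on the deck, without lifting or flicking it, and leave the slim pickup, its flap and everything else on the bench alone.

Things in the scene. Friction and masses are not known exactly. Their poses are not given: they have to be found in the camera images.
- chute: Fixed two-lane plywood chute. Origin on the bench below the flaps' hinge line, midway between lanes; +x = feeding direction (away from the robot), +y = left lane, z up. Lanes 64 mm wide inside, centred at y = +36 and -36 mm, open above and at the near end; walls 8 mm thick, 14 mm above the deck (to x = 119 mm); hinge posts in them (x = -9 to 9 mm) 43 mm above the deck.
- deck_edge (a point): Far edge of the level feed deck (85 mm above the bench, from x = -155 to +38 mm of the chute), midway between the lanes. Beyond it a 48 degree aluminium slope falls to the end stop.
- slope_foot (a point): Foot of the slope, 8 mm above the bench at x = 107 mm of the chute, midway between the lanes, where a plywood end stop 40 mm high closes both lanes. A sent pickup comes to rest lying on the slope with its nose against the stop, its centre then at about x = 77 mm, 53 mm above the bench.
- ledge_top (a point): Middle of a side ledge 50 mm wide, 130 mm long, at deck height along the outside of the left lane; two small bystanders stand on it.
- flap_left (a joint): Angle (rad) of the left lane's gravity flap: 0 shut, up to 1.35 as its lower edge swings away in +x; falls shut by itself. Hinge line at x = 0 of the chute, 38 mm above the deck. Aluminium strip 61 mm wide, covering 3 to 17 mm above the deck when shut; a 4 mm arm at each end, nothing across between them (53 mm): fingers pointing down can follow a part about 18 mm past the hinge line.
- flap_right (a joint): The same for the right lane's flap, which is alike. Each flap weighs 18 g, opens with under 1 N, cannot swing towards the robot, and is propped open by a part still lying under it.
- wide_pickup_center (a point): Centre (7 mm up) of the WIDE pickup, the one to send: black block 76 mm long (x, along the lane), 40 wide, 14 high, two rows of four steel dots on top, about 0.12 kg. Starts flat on the deck in either lane, nearer the robot than the flap. Pushed along, it tips onto the slope once its centre is past the deck edge and slides by itself down to the end stop.
- wide_pickup: The same wide pickup; origin at the centre of its underside, x along its length.
- slim_pickup_center (a point): Centre of the SLIM pickup in the other lane, to be left alone: black block 76 mm long, 20 mm wide, 14 mm high, one row of dots.
- screwdriver: Screwdriver, 170 mm, lying on the bench right of the chute. Bystander; origin at its underside.
- screw_jar: Glass jar, diameter 54 mm, 60 mm high, on the bench right of the chute. Bystander; origin at its underside.
- solder_reel: Steel-coloured reel, diameter 64 mm, 35 mm high, on the bench left of the chute. Bystander; origin at its underside.
- parts_dish: White dish, diameter 90 mm, 30 mm high, on the bench left of the chute. Bystander; origin at its underside.
- polish_tin: Blue tin 70 x 50 x 30 mm on the bench left of the chute, near the robot. Bystander; origin at its underside.
- knob_cap: Black knob, diameter 24 mm, 16 mm high, on the chute's ledge. Bystander; origin at its underside.
- pot: Round steel can, diameter 22 mm, 12 mm high, on the chute's ledge. Bystander; origin at its underside.
Things that resemble listed ones, but are neither listed nor needed, are in the scene too. Leave any brown, green or red look-alike of the wide_pickup alone.

How it is judged:
By the outcome, as a careful person would: the job done as asked, in the order asked, and still so for the second after the job is handed in, with the robot touching nothing.
It also fails if it takes over 32 s, if anything falls off the work surface, if the arm or the gripper's body presses on something with over 40 N, if the wrist force passes 120 N, or if a joint passes its speed limit or range.

ROBOT

A 7-joint arm with a two-finger parallel gripper is mounted at the origin on the work surface. World frame = base frame: x ahead of the robot, y to its left, z up, the work surface at z = 0. Lengths are in m, angles in rad, forces in N, time in s.
With the tool pointing down it reaches from about 0.4 to 0.85 m from the base axis. Payload 10.4 kg.
Tool frame: the origin (TCP) lies at the very end of the fingers, on their centre line; the grasp point (between the pads) lies 19 mm behind it; z points along the fingers, y is the line along which they close (so a half turn about z gives the same grasp; the last joint's range is limited). The gripper opens to 85 mm and grips with 20 to 120 N. Pads are 22 mm wide; open, the fingers measure 114 mm over their backs; the gripper's body (76 mm by 85 mm) begins 54 mm behind the grasp point. The pads swing forward as they close: fully open they stand 13 mm farther back than shut.
Start: joints at [1.214, 0.332, -0.065, 1.46, 0.022, 1.35, -0.088], TCP at [0.205, -0.591, 0.231] pointing down, gripper open.
Joint ranges: [-2.6, 2.6], [-0.5, 2.12], [-1.47, 1.34], [0.16, 2.42], [-1.27, 4.41], [0.06, 2.06], [-2.6, 2.6]. Speed limits (rad/s): [2.22, 2.22, 2.79, 2.79, 3.14, 3.14, 3.14].

INTERFACE

Orientations are given as a 3x3 rotation matrix whose columns are the frame's x, y, z axes.
In Python, from bench import * gives the robot as it stands.
- The arm moves only by the shell command python3 -m creep 'ROWS' [FORCE]. ROWS is JSON, a list of rows, each a list of 7 numbers: the shift along the world's x, y, z in mm, then the turn, a rotation vector about the world's x, y, z in rad, then the finger opening in mm, from 0 to 85.4. In form: [[tx, ty, tz, rx, ry, rz, fingers], ...]. A call has 1 to 8 rows; each row shifts and turns the commanded pose from where the row before left it; what a row does not reach is not made up. A row lasts 1/10 s, in which the tool goes at most 50 mm and 8.59 degrees, less where a joint would pass 70% of its speed; a pose out of reach is approached as far as the arm can. A call is refused whole if a number of a shift passes 50 or a number of a turn 0.15, either way. A call with a gripper value outside its range is refused whole. The fingers move at their own pace and stop on an object; FORCE is the grip in N (left out, the last holds). Time passes only in rows, so rows that do not move let the fingers close. It gives the time, the measured TCP pose, the force, the opening and the grip force at its end, in the units of the state.
- state(): the state, without advancing time (a new reading comes with each control period).
- get_image(name): name is "scene" or "side" or "wrist"; returns a dict with "pixels" (400x640x3 uint8, blue, green, red), "camera_matrix" (3x3 intrinsics, pixels), "rvec" (rotation vector, rad) and "tvec" (3), from world to camera coordinates, as OpenCV has them; the wrist camera has in their place "mount" (4x4, takes a point from camera to tool coordinates, whose origin is the TCP and whose axes are the flange's). Camera axes: x right, y down, z forward; pixel columns grow to the right and rows downward; lengths in m; the calibration is good to about 2 mm. A picture is of the moment at which its call begins: read the wrist's pose just before it. There is no depth.
- sign_off(): hands the job in; it is judged then, once.
The state is a dict: "clock": time; "joints": joint angles; "qvel": joint speeds; "effort": joint torques, N m; "position": TCP position; "orientation": TCP orientation; "wrist_force": force on the tool from outside, world axes, zero at the start; "torque": the same for the moment, N m; "grip_width": opening from 0.0 (shut) to 1.0 (fully open); "grip_force": force on a finger pad.
Only numpy, scipy, OpenCV 4.12 (cv2) and the standard library are available. Lean on these libraries where they do the work, as an engineer would, in place of code of your own. Each camera call takes 0.05 s, during which the arm holds its last target. There are 200 camera calls.

## Working session

There is one attempt and no reset: what is moved stays moved. The work goes in short steps, Python scripts to look and compute and a shell command to move; the robot and the scene stay as the last step left them, time stands still between calls to the robot, and variables do not carry over. Pictures are saved under pics/ and viewed, at most 10 in all, crops included, and the job is handed in when it is done.

```bash
mkdir -p pics
python3 - <<'E'
from bench import *
import cv2
for n in ("scene","side"):
    d=get_image(n); cv2.imwrite(f"pics/{n}0.png",d["pixels"])
    R=cv2.Rodrigues(d["rvec"])[0]; print(n,(-R.T@d["tvec"].reshape(3)).round(3),R[2].round(2))
s=state(); print(s["clock"],s["position"],s["orientation"],s["wrist_force"])
E
```

```text
scene [1.013 0.867 0.781] [-0.4  -0.71 -0.58]
side [ 0.322 -0.624  0.827] [ 0.22  0.63 -0.75]
0.1 [ 0.20469201 -0.59019096  0.23061263] [[ 9.44780287e-01  3.27704183e-01 -4.22162836e-04]
 [ 3.27704454e-01 -9.44779594e-01  1.14412562e-03]
 [-2.39160816e-05 -1.21929197e-03 -9.99999256e-01]] [ 0.05234707 -0.11638769  0.31530156]
```

View pics/scene0.png

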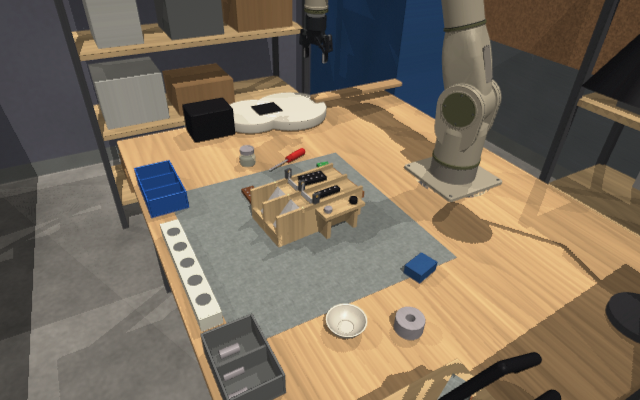

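View pics/side0.png

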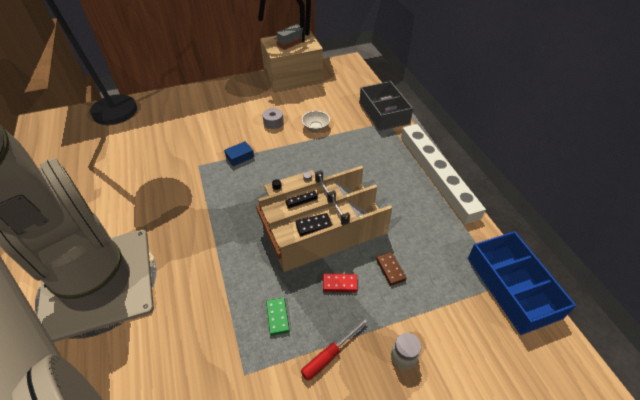

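The wide pickup is in the right lane, at about (314,225) in the side view. The slim one is in the left lane, at about (302,200). I'll enlarge both views.

Run:
```python
import cv2,numpy as np
a=cv2.imread("pics/side0.png")[160:270,245:400]; cv2.imwrite("pics/sc.png",cv2.resize(a,None,fx=5,fy=5,interpolation=cv2.INTER_CUBIC))
a=cv2.imread("pics/scene0.png")[145:250,235:375]; cv2.imwrite("pics/cc.png",cv2.resize(a,None,fx=5,fy=5,interpolation=cv2.INTER_CUBIC))
```

```text
(no output)
```

View pics/sc.png

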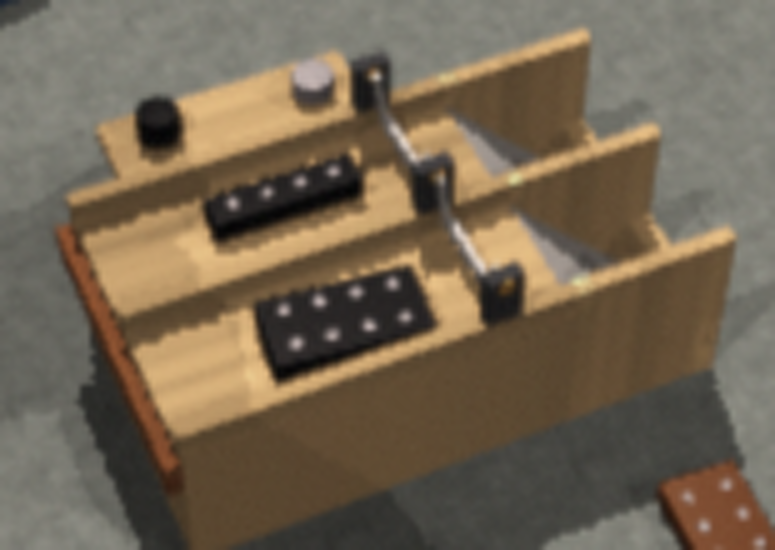

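View pics/cc.png

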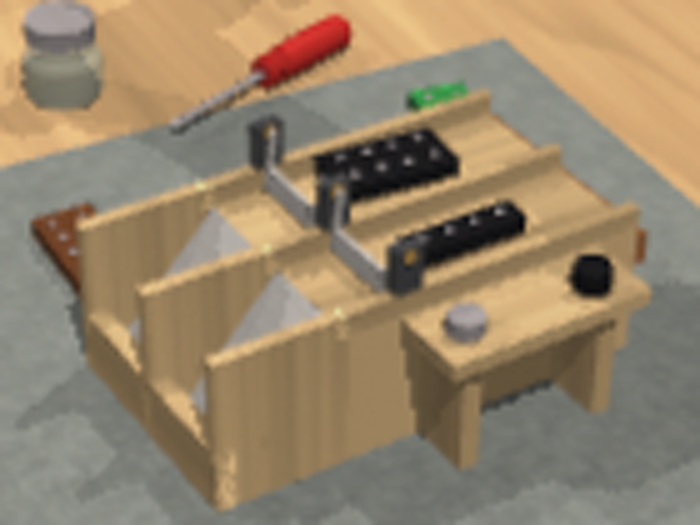

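```bash
cat > h.py <<'E'
from bench import *
import cv2,numpy as np
def ray(d,uv,z):
    R=cv2.Rodrigues(d["rvec"])[0]; c=-R.T@d["tvec"].reshape(3)
    r=R.T@np.linalg.inv(d["camera_matrix"])@np.array([uv[0],uv[1],1.]); return c+r*(z-c[2])/r[2]
E
python3 - <<'E'
from h import *
s=get_image("side"); c=get_image("scene")
def S(u,v,z=.099): return ray(s,(245+u/5-.4,160+v/5-.4),z)[:2]
def C(u,v,z=.099): return ray(c,(235+u/5-.4,145+v/5-.4),z)[:2]
P=dict(rn=S(180,438),rf=S(735,236),lf=S(590,32),ln=S(70,203),mf=S(660,128),mn=S(125,325),
 crf=C(80,224),clf=C(210,364),crn=C(490,95),cln=C(637,210),cmf=C(143,290),cmn=C(560,152))
for k,v in P.items(): print(k,(v*1000).round(1))
for a,b in (("rn","rf"),("ln","lf"),("mn","mf"),("crn","crf"),("cln","clf"),("cmn","cmf")):
    d=P[b]-P[a]; print(a,np.linalg.norm(d)*1000,np.degrees(np.arctan2(d[1],d[0])))
ds=[S(*p) for p in((284,310),(320,300),(356,292),(392,283),(297,343),(332,334),(369,325),(405,316))]
print("dots side",np.mean(ds,0),np.linalg.norm(ds[3]-ds[0]),np.degrees(np.arctan2(*(ds[7]+ds[3]-ds[4]-ds[0])[::-1])))
print("corners",[(S(*p)*1000).round() for p in((257,300),(405,267),(437,322),(278,372))])
print("posts side",S(503,270,.128),S(435,158,.128),S(370,58,.128),"scene",C(267,125,.128),C(333,183,.128),C(404,243,.128))
cd=[C(*p) for p in((338,160),(369,152),(401,146),(432,139),(353,178),(385,170),(417,163),(446,155))]
print("dots scene",np.mean(cd,0))
E
```

```text
rn [ 406.9 -114.7]
rf [678.4 -90.7]
lf [668.4  56. ]
ln [394.2  30.9]
mf [674.2 -16.6]
mn [400.2 -47.8]
crf [679.2 -85.9]
clf [667.9  60.2]
crn [ 408.4 -102.9]
cln [398.3  41.8]
cmf [672.9 -13.5]
cmn [404.7 -29.1]
rn 272.58562437245394 5.0367363871451305
ln 275.4302502578365 5.220788463299557
mn 275.74957731437047 6.493179205039318
crn 271.37503317670814 3.5863069257621736
cln 270.28257970231596 3.9103263471616705
cmn 268.6522225084041 3.3414389598368133
dots side [ 0.49440415 -0.07364045] 0.05073329342471168 -1.6707337122603467
corners [array([460., -54.]), array([529., -58.]), array([532., -92.]), array([457., -95.])]
posts side [ 0.56032013 -0.09602557] [ 0.55530517 -0.02388307] [0.54846346 0.04741644] scene [ 0.56313657 -0.09004586] [ 0.55722272 -0.02018126] [0.55029569 0.04735357]
dots scene [ 0.49418991 -0.06759325]
```

```bash
python3 -m creep '[[16,37,0,0,0,-0.03,0],[16,37,0,0,0,-0.03,0],[16,37,0,0,0,-0.03,0],[16,37,0,0,0,-0.03,0],[16,37,0,0,0,-0.03,0],[16,37,0,0,0,-0.03,0],[16,37,0,0,0,-0.03,0],[16,37,0,0,0,-0.03,0]]' 20; python3 -m creep '[[16,37,0,0,0,-0.015,0],[16,37,0,0,0,0,0],[16,37,0,0,0,0,0],[16,37,0,0,0,0,0],[16,37,0,0,0,0,0],[10,30,0,0,0,0,0],[0,0,0,0,0,0,0]]'
python3 - <<'E'
from h import *
s=state(); p=s["position"];R=s["orientation"]; print(p,R)
d=get_image("wrist"); cv2.imwrite("pics/w1.png",d["pixels"]); print(d["mount"],d["camera_matrix"])
E
```

```text
clock: 1.0
position: [0.3331, -0.2929, 0.2313]
orientation: [[0.996, 0.092, -0.0], [0.092, -0.996, -0.0], [-0.0, 0.0, -1.0]]
wrist_force: [0.9, -0.1, 0.1]
grip_width: 0.001
grip_force: 0.0
clock: 1.7
position: [0.4238, -0.0753, 0.2316]
orientation: [[0.996, 0.085, 0.001], [0.085, -0.996, 0.0], [0.001, -0.0, -1.0]]
wrist_force: [-0.8, -0.3, -0.3]
grip_width: -0.003
grip_force: 0.0
[ 0.4238242  -0.07531518  0.23156236] [[ 9.96365820e-01  8.51738314e-02  7.55902034e-04]
 [ 8.51735142e-02 -9.96366036e-01  4.42409961e-04]
 [ 7.90836865e-04 -3.76419331e-04 -9.99999616e-01]]
[[ 6.58780160e-04 -9.56833908e-01 -2.90634544e-01  7.45817489e-02]
 [ 9.99999616e-01  4.62498272e-04  7.44047404e-04 -2.67693295e-04]
 [-5.77511811e-04 -2.90634922e-01  9.56833846e-01 -1.42533610e-01]
 [ 0.00000000e+00  0.00000000e+00  0.00000000e+00  1.00000000e+00]] [[298.20685771   0.         319.31353912]
 [  0.         298.20685771 201.65065361]
 [  0.           0.           1.        ]]
```

View pics/w1.png

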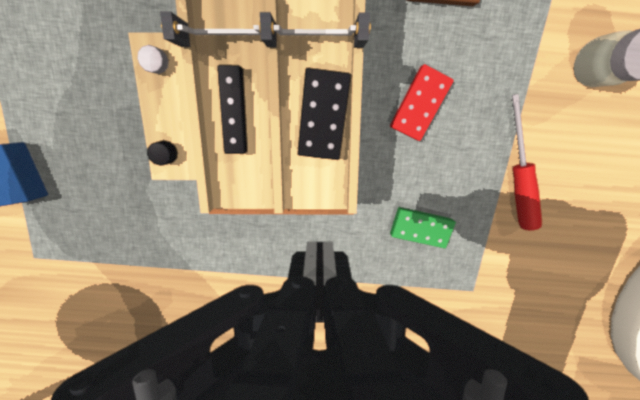

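The view shows the wide pickup at about (324,113), turned slightly clockwise in its lane. The flaps' rod is at row 30 and the lane mouth at row 212. I'll measure from this view.

Run:
```python
from h import *
s=state(); p=np.array(s["position"]);R=np.array(s["orientation"]); d=get_image("wrist"); M=np.array(d["mount"])
def W(u,v,z):
    o=R@M[:3,3]+p; r=R@M[:3,:3]@np.linalg.inv(d["camera_matrix"])@[u,v,1]; return (o+r*(z-o[2])/r[2])[:2]*1000
img=d["pixels"]; m=(img.max(2)<60).astype(np.uint8); m[:60]=0;m[170:]=0;m[:,:292]=0;m[:,355:]=0
m=cv2.morphologyEx(m,cv2.MORPH_CLOSE,np.ones((7,7)))
c=max(cv2.findContours(m,0,1)[0],key=cv2.contourArea); b=cv2.boxPoints(cv2.minAreaRect(c)); print(b)
q=np.array([W(*x,.099) for x in b]); print("pickup",q.round(1),q.mean(0))
for n,u in (("walls near r,m,l",[(354,212),(280,212),(205,212)]),("far",[(360,48),(270,48)])): print(n,[W(*x,.099).round(1) for x in u])
po=[W(u,20,.128) for u in (172,266,364)]; print("posts",np.round(po,1))
```

```text
[[292.67355 152.72083]
 [302.9559   67.0347 ]
 [347.04105  72.32492]
 [336.7587  158.01105]]
pickup [[459.  -50.2]
 [531.9 -54.8]
 [530.9 -92.4]
 [457.5 -91. ]] [494.84473885 -72.11221771]
walls near r,m,l [array([ 406.6, -113. ]), array([400.6, -41.2]), array([394.5,  31.5])]
far [array([ 550.4, -101.1]), array([544.2, -26.4])]
posts [[551.7  40.5]
 [557.4 -27.6]
 [563.4 -98.6]]
```

```bash
python3 -m creep '[[0,-1,-30,0,0,0,0],[0,0,-30,0,0,0,0],[0,0,-30,0,0,0,0],[0,0,-25,0,0,0,0],[0,0,-15,0,0,0,0],[0,0,-10.5,0,0,0,0],[0,0,0,0,0,0,0],[0,0,0,0,0,0,0]]'
python3 -m creep '[[4,0.3,0,0,0,0,0],[4,0.3,0,0,0,0,0],[4,0.3,0,0,0,0,0],[4,0.3,0,0,0,0,0],[4,0.3,0,0,0,0,0],[4,0.3,0,0,0,0,0],[4,0.3,0,0,0,0,0],[4,0.3,0,0,0,0,0]]'
python3 - <<'E'
from h import *
a=get_image("side")["pixels"][160:270,245:400]; b=get_image("wrist")["pixels"][:260,150:450]
a=cv2.resize(a,(780,554))[:300]; cv2.imwrite("pics/p2.png",np.vstack([a,cv2.copyMakeBorder(b,0,0,0,480,0)]))
E
```

```text
clock: 2.6
position: [0.423, -0.081, 0.0913]
orientation: [[0.997, 0.078, 0.0], [0.078, -0.997, -0.0], [0.0, 0.0, -1.0]]
wrist_force: [0.0, 0.8, 0.7]
grip_width: -0.003
grip_force: 0.0
clock: 3.4
position: [0.4549, -0.0782, 0.0908]
orientation: [[0.997, 0.079, -0.001], [0.079, -0.997, -0.0], [-0.001, 0.0, -1.0]]
wrist_force: [-2.3, -0.7, 2.1]
grip_width: -0.0
grip_force: 1.1
```

View pics/p2.png

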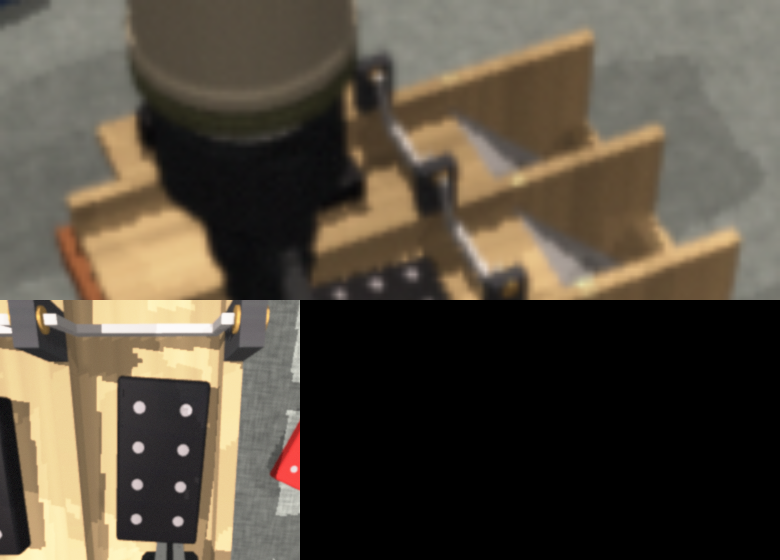

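The fingers are square against the pickup's rear face, and it is nearly straight in the lane. I'll keep pushing and ease slightly left, because the fingers run about 8 mm right of the lane centre.

```bash
python3 -m creep '[[4,0.9,0,0,0,0,0],[4,0.9,0,0,0,0,0],[4,0.9,0,0,0,0,0],[4,0.9,0,0,0,0,0],[4,0.9,0,0,0,0,0],[4,0.9,0,0,0,0,0],[4,0.9,0,0,0,0,0],[4,0.9,0,0,0,0,0]]'
python3 - <<'E'
from h import *
b=get_image("wrist")["pixels"][:260,150:450]
cv2.imwrite("pics/p3.png",b)
E
```

```text
clock: 4.3
position: [0.4871, -0.0708, 0.0908]
orientation: [[0.997, 0.079, -0.0], [0.079, -0.997, 0.0], [-0.0, -0.0, -1.0]]
wrist_force: [-0.9, -0.5, 1.1]
grip_width: -0.004
grip_force: 0.7
```

View pics/p3.png

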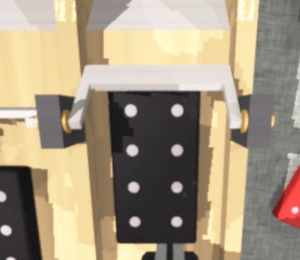

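The pickup's nose has lifted the right flap, and the block is nearly centred (column 156) with the fingers at column 170. I'll carry on, easing left.

```bash
python3 -m creep '[[4,0.8,0,0,0,0,0],[4,0.8,0,0,0,0,0],[4,0.8,0,0,0,0,0],[4,0.8,0,0,0,0,0],[4,0.8,0,0,0,0,0],[4,0.8,0,0,0,0,0],[4,0.8,0,0,0,0,0],[4,0.4,0,0,0,0,0]]'
python3 -m creep '[[4,0.3,0,0,0,0,0],[4,0.3,0,0,0,0,0],[4,0.3,0,0,0,0,0],[4,0.3,0,0,0,0,0],[3,0.3,0,0,0,0,0]]'
python3 - <<'E'
from h import *
b=get_image("wrist")["pixels"][:260,150:450]; a=get_image("scene")["pixels"][145:250,235:375]
cv2.imwrite("pics/p4.png",np.hstack([b,cv2.resize(a,(347,260))]))
E
```

```text
clock: 5.15
position: [0.5191, -0.0648, 0.0908]
orientation: [[0.997, 0.079, -0.0], [0.079, -0.997, -0.0], [-0.0, 0.0, -1.0]]
wrist_force: [-1.8, -0.7, 1.1]
grip_width: 0.003
grip_force: 0.9
clock: 5.65
position: [0.5382, -0.0634, 0.0908]
orientation: [[0.997, 0.079, 0.0], [0.079, -0.997, -0.0], [0.0, 0.0, -1.0]]
wrist_force: [-0.4, -0.8, 1.4]
grip_width: 0.003
grip_force: 0.9
```

View pics/p4.png

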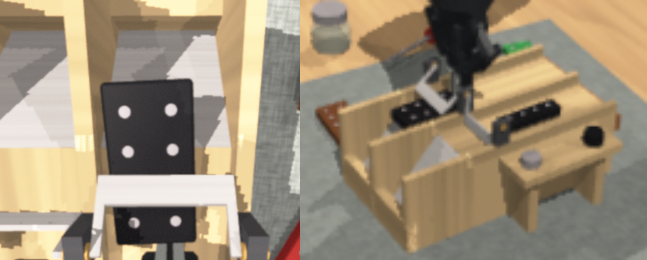

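The pickup is now through the flap with its nose over the slope, and it sits near the middle wall. I'll do the final slow push straight, then look.

```bash
python3 -m creep '[[2.5,0,0,0,0,0,0],[2.5,0,0,0,0,0,0],[2.5,0,0,0,0,0,0],[2.5,0,0,0,0,0,0],[2.5,0.1,0,0,0,0,0],[2.5,0.2,0,0,0,0,0],[2.5,0.2,0,0,0,0,0],[2.5,0.2,0,0,0,0,0]]'
python3 -m creep '[[0,0,0,0,0,0,0],[0,0,0,0,0,0,0],[0,0,0,0,0,0,0]]'
python3 - <<'E'
from h import *
b=get_image("wrist")["pixels"][:260,150:450]; a=get_image("scene")["pixels"][145:250,235:375]
cv2.imwrite("pics/p5.png",np.hstack([b,cv2.resize(a,(347,260))]))
E
```

```text
clock: 6.55
position: [0.5579, -0.0627, 0.0908]
orientation: [[0.997, 0.079, -0.0], [0.079, -0.997, -0.0], [-0.0, 0.0, -1.0]]
wrist_force: [-2.6, 0.0, 1.2]
grip_width: -0.001
grip_force: 1.2
clock: 6.85
position: [0.558, -0.0626, 0.0909]
orientation: [[0.997, 0.079, 0.0], [0.079, -0.997, 0.0], [0.0, 0.0, -1.0]]
wrist_force: [-0.4, 0.6, 0.4]
grip_width: 0.002
grip_force: 0.0
```

View pics/p5.png

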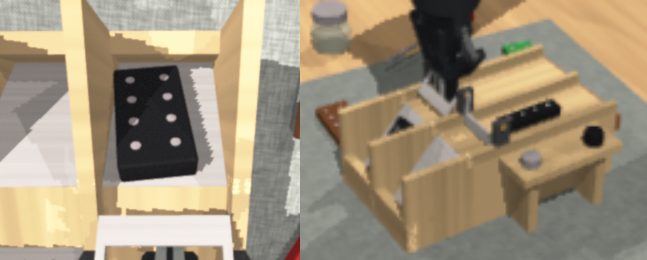

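The pickup has tipped and slid onto the slope, and the flap is resting on the fingers. I'll draw straight back, then up.

```bash
python3 -m creep '[[-5,-0.4,0,0,0,0,0],[-8,-0.7,0,0,0,0,0],[-10,-0.8,0,0,0,0,0],[-10,-0.8,0,0,0,0,0],[-10,-0.8,0,0,0,0,0],[-12,-1,0,0,0,0,0],[-15,-1.2,0,0,0,0,0],[-15,-1.2,0,0,0,0,0]]'
python3 -m creep '[[0,0,10,0,0,0,0],[0,0,25,0,0,0,0],[0,0,30,0,0,0,0],[0,0,30,0,0,0,0],[-10,0,30,0,0,0,0],[-20,0,20,0,0,0,0],[0,0,0,0,0,0,0],[0,0,0,0,0,0,0]]'
python3 - <<'E'
from h import *
b=get_image("wrist")["pixels"][:200,130:430]; a=get_image("scene")["pixels"][145:250,235:375]; c=get_image("side")["pixels"][150:280,245:400]
cv2.imwrite("pics/p6.png",np.vstack([np.hstack([cv2.resize(b,(390,260)),cv2.resize(a,(347,260))]),cv2.resize(c,(737,618))[:330]]))
E
```

```text
clock: 7.75
position: [0.4716, -0.0697, 0.0908]
orientation: [[0.997, 0.079, 0.0], [0.079, -0.997, -0.0], [0.0, 0.0, -1.0]]
wrist_force: [-0.1, 0.3, -0.1]
grip_width: -0.0
grip_force: 0.0
clock: 8.55
position: [0.4432, -0.0698, 0.2366]
orientation: [[0.997, 0.078, 0.002], [0.078, -0.997, -0.001], [0.002, 0.001, -1.0]]
wrist_force: [0.0, -0.2, -0.5]
grip_width: 0.004
grip_force: 0.0
```

View pics/p6.png

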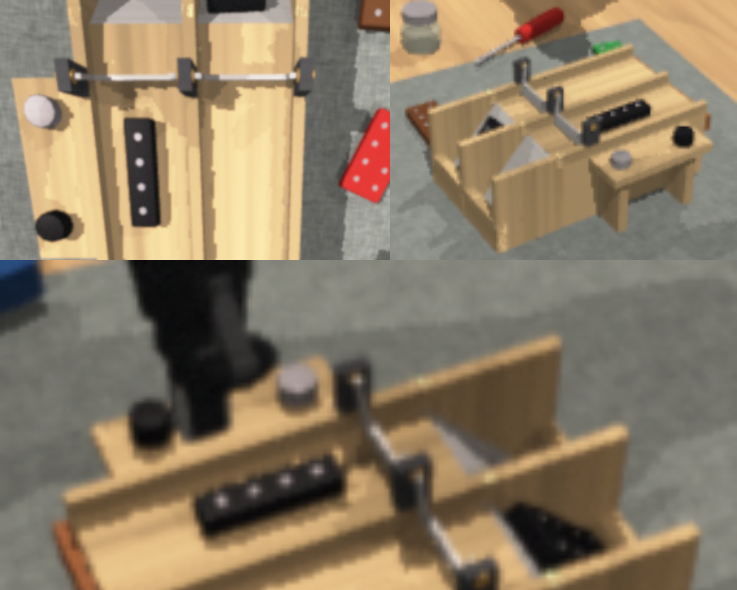

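Run:
```python
from h import *
s=state(); p=np.array(s["position"]);R=np.array(s["orientation"]); d=get_image("wrist"); M=np.array(d["mount"])
o=R@M[:3,3]+p; r=R@M[:3,:3]@np.linalg.inv(d["camera_matrix"])@[312,7.7,1]; q=(o+r*(.086-o[2])/r[2])*1000-[556,-25,0]
print(q, q[0]*.9965+q[1]*.0837)
c=get_image("side"); uv,_=cv2.projectPoints(np.array([[.556+.077*.9965+.036*.0837,-.025+.077*.0837-.036*.9965,.053]]),c["rvec"],c["tvec"],c["camera_matrix"],None); print((uv.ravel()-[245,150])*4.755)
```

```text
[ 44.59095561 -25.4913865   86.        ] 42.30125821265023
[578.59487032 298.75744543]
```

The pickup's lower rear edge projects to about x = 46 mm, which matches resting against the end stop. Both flaps look shut and alike, and the slim pickup and the bystanders I can see haven't moved.

```bash
python3 -c "
from bench import *
print(sign_off())"
```

```text
the job is handed in; nothing more can be done
None
```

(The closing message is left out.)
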